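# Return four optics to their own base plates

## Robot

A 7-joint arm with a two-finger parallel gripper is mounted at the origin on a cart in front of the work surface, level with it; the furniture and walls round the work are solid. World frame = base frame: x ahead of the robot, y to its left, z up, the work surface at z = 0. Lengths are in m, angles in rad, forces in N, time in s.
With the tool pointing down it reaches from about 0.4 to 0.875 m from the base axis. Payload 19.3 kg.
Tool frame: the origin (TCP) lies at the very end of the fingers, on their centre line; the grasp point (between the pads) lies 19 mm behind it; z points along the fingers, y is the line along which they close (so a half turn about z gives the same grasp; the last joint's range is limited). The gripper opens to 85 mm and grips with 20 to 120 N. Pads are 22 mm wide; open, the fingers measure 114 mm over their backs; the gripper's body (76 mm by 85 mm) begins 54 mm behind the grasp point. The pads swing forward as they close: fully open they stand 13 mm farther back than shut.
Start: joints at [-1.273, 0.521, -0.036, 1.599, 0.021, 1.021, -0.113], TCP at [0.225, 0.583, 0.231] pointing down, gripper open.
Joint ranges: [-2.91, 2.91], [-0.3, 2.13], [-1.5, 1.42], [0.17, 2.43], [-1.26, 4.41], [0.16, 1.93], [-2.52, 2.52]. Speed limits (rad/s): [1.89, 1.89, 2.39, 2.39, 3.01, 3.01, 3.01].

## Interface

Orientations are given as [roll, pitch, yaw] about the fixed x, y, z axes, in that order (R = Rz(yaw) Ry(pitch) Rx(roll)).
In Python, from workcell import bot gives the robot as it stands.
- The arm moves only by the tool carry_out, never from a script. Its argument "rows" is a list that holds one entry, the list of rows, each a list of 4 numbers: the shift along the tool's x, y, z in m, then the turn about the tool's z in degrees. In form: [[[x, y, z, twist], ...]]. A call has 1 to 12 rows; each row is the pose to reach, as a shift and turn from the pose commanded when the call began, along the tool's axes at that moment; what a row does not reach only later rows make up. A row lasts 1/12 s, in which the tool goes at most 41.7 mm and 7.16 degrees, less where a joint would pass 70% of its speed; a pose out of reach is approached as far as the arm can. A call with a gripper value outside its range is refused whole. "grip" is the finger opening in m, from 0 to 0.0854, set as the call begins (left out, the last holds). The fingers move at their own pace and stop on an object; "grip_force" is the grip in N (left out, the last holds). Time passes only in rows, so rows that repeat a pose let the fingers close. It gives the time, the measured TCP pose, the force, the opening and the grip force at its end, in the units of the state.
- bot.observe(): the state, without advancing time (a new reading comes with each control period).
- bot.grab_frame(name): name is "scene" or "top"; returns a dict with "pixels" (420x560x3 uint8, red, green, blue), "K" (3x3 intrinsics, pixels), "pose" (4x4, takes a point from camera to world coordinates). Camera axes: x right, y down, z forward; pixel columns grow to the right and rows downward; lengths in m; the calibration is good to about 2 mm. A picture is of the moment at which its call begins. There is no depth.
- bot.job_done(): hands the job in; it is judged then, once.
Trained networks look in a picture, given as the dict that the camera call returned (one of the last four; its "shot" number tells which), for a name from the list of things; names that differ only in an ending like _2 or _b are one class to them, and where a whole thing is asked for, a point or a joint stands for the part that bears it (a point fixed in the world has none). Each returns a list of dicts, best first, with "conf" (0 to 1); they miss things now and then, are a little off and sometimes report something else, mostly with a low value. They report only what shows in the picture. A call takes as long as a camera call.
- bot.look_for(picture, label): "position" ([column, row] in pixels, amid what is visible of it).
- bot.regions_of(picture, label): "region" (420x560 bool, what is visible of it) and "position" ([column, row] in pixels, amid what is visible of it).
- bot.spot_point(picture, label): "position" ([column, row] in pixels: a listed point, or the origin of a listed thing).
The state is a dict: "clock": time; "qpos": joint angles; "qd": joint speeds; "joint_efforts": joint torques, N m; "position": TCP position; "tool_rot": TCP orientation; "force": force on the tool from outside, world axes, zero at the start; "moment": the same for the moment, N m; "grip_width": finger opening in m; "finger_force": force on a finger pad.
Only numpy, scipy, OpenCV 4.12 (cv2) and the standard library are available. Lean on these libraries where they do the work, as an engineer would, in place of code of your own. Each camera call takes 0.05 s, during which the arm holds its last target. There are 200 camera calls.

## Task

The lens cap, the lens tube, the optics box and the terminal block stand on each other's base plates. Move each to its own plate, standing centred and flat: the lens cap on the big round plate, the lens tube upright on the small round plate, the optics box on the square plate and the terminal block lengthwise on the oblong plate, box and block squared up with their plates (either way round). All four plates are taken, so use the empty grey mat to park a thing on the way, and leave the vial standing where it is.

Things in the scene. Friction and masses are not known exactly. Their poses are not given: they have to be found in the camera images.
- lens_cap_center (a point): Black lens cap: a plain solid disc, 48 mm across, 20 mm high, ribbed rim, lying flat. The point is its centre, 10 mm above its underside; z up. Loose. Its place is the big round plate.
- lens_tube_center (a point): Black lens tube: a hollow round tube standing on its end, 31 mm across, 52 mm high. The point is its centre, 26 mm above its lower end; z up. Loose. Its place is the small round plate.
- box_center (a point): Small square optics box, black with a clear lid (the lid does not come off), 40 x 40 mm, 20 mm high. The point is its centre, 10 mm above its underside; x and y along its sides, z up. Loose. Its place is the square plate.
- terminal_block_center (a point): Black terminal block with four small binding posts in a row on top: the block is 34 mm wide (its x) and 66 mm long (its y), 18 mm high; the posts rise to 36 mm and are not to be gripped, so take the block low down across its 34 mm width. The point is the centre of the block, 9 mm above its underside; z up. Loose. Its place is the oblong plate.
- big_round_plate_top (a point): Fixed aluminium base plate, 6 mm thick, round, 88 mm across (the larger of the two round ones), with a fine dark outline engraved in its middle. This point is the centre of its top face (6 mm above the table); z up.
- small_round_plate_top (a point): Fixed aluminium base plate, 6 mm thick, round, 64 mm across (the smaller of the two round ones), with a fine dark outline engraved in its middle. This point is the centre of its top face (6 mm above the table); z up.
- square_plate_top (a point): Fixed aluminium base plate, 6 mm thick, square, 68 x 68 mm, with a fine dark outline engraved in its middle. This point is the centre of its top face (6 mm above the table); z up, x and y along its sides.
- oblong_plate_top (a point): Fixed aluminium base plate, 6 mm thick, oblong, 56 mm wide (its x) and 92 mm long (its y), with a fine dark outline engraved in its middle. This point is the centre of its top face (6 mm above the table); z up.
- grey_mat_top (a point): Fixed flat grey mat, 80 x 80 mm, 3 mm thick, empty at the start: the free spot for parking one thing. The point is the centre of its top face; x and y along its sides, z up. The mat and the plates lie in one loose row along the front of the black power box with the red figures, which is 0.16 m high and stands at least 0.10 m behind their centres; the gripper has most room when its fingers close along the row, which is nearly the y axis of the mat (within 0.2 rad).
- vial_center (a point): Bystander: an amber glass sample vial with a white label and a black cap, 22 mm across, 52 mm high, standing loose on the table beyond the left end of the row of plates. The point is its centre, 26 mm above its foot; z up. To be left alone.

How it is judged:
By the outcome, as a careful person would: the job done as asked, in the order asked, and still so for the second after the job is handed in, with the robot touching nothing.
It also fails if it takes over 131 s, if anything falls off the work surface, if the arm or the gripper's body presses on something with over 40 N, if the wrist force passes 120 N, or if a joint passes its speed limit or range.

## Working session

There is one attempt and no reset: what is moved stays moved. The work goes in short steps, Python scripts to look and compute and a tool call to move; the robot and the scene stay as the last step left them, time stands still between calls to the robot, and variables do not carry over. Pictures are saved under pics/ and viewed, at most 14 in all, crops included, and the job is handed in when it is done.

Besides the shell and the picture viewer there is one more tool, called after "Call:" as name(argument=value, ...), one argument or row to a line, values as JSON. carry_out: Moves the arm, as the interface text tells. Its arguments: {"type":"object","properties":{"rows":{"type":"array","items":{"type":"array","items":{"type":"array","items":{"type":"number"}}}},"grip":{"type":"number"},"grip_force":{"type":"number"}},"required":["rows"]}

```bash
mkdir -p pics; ls; cat > h.py <<'E'
import numpy as np, cv2
from workcell import bot
def shot(n,f=None):
    p=bot.grab_frame(n)
    if f: cv2.imwrite('pics/'+f,cv2.cvtColor(p['pixels'],cv2.COLOR_RGB2BGR))
    return p
def ray(p,uv,z):
    d=np.linalg.inv(p['K'])@[uv[0],uv[1],1]; T=p['pose']; d=T[:3,:3]@d; o=T[:3,3]
    return o+d*(z-o[2])/d[2]
def proj(p,X):
    T=p['pose'];c=(np.atleast_2d(X)-T[:3,3])@T[:3,:3]; c=c@p['K'].T; return c[:,:2]/c[:,2:]
Z=dict(lens_cap_center=.016,lens_tube_center=.032,box_center=.016,terminal_block_center=.015,big_round_plate_top=.006,small_round_plate_top=.006,square_plate_top=.006,oblong_plate_top=.006,grey_mat_top=.003,vial_center=.026)
E
python3 - <<'E'
from h import *
s=bot.observe(); print({k:np.round(v,3) for k,v in s.items()})
for n in ['top','scene']:
    p=shot(n,n+'0.png'); print(n,np.round(p['pose'],3).tolist(),p['K'].tolist())
    for l,z in Z.items():
        for r in bot.spot_point(p,l)[:2]: print(l,np.round(r['position'],1),round(r['conf'],2),np.round(ray(p,r['position'],z),3))
E
```

```text
pics
{'clock': np.float64(0.0), 'qpos': array([-1.273,  0.522, -0.036,  1.6  ,  0.021,  1.021, -0.113]), 'qd': array([ 0.002,  0.001, -0.002, -0.   , -0.   ,  0.   , -0.001]), 'joint_efforts': array([ 0.0000e+00, -9.2708e+01,  1.9800e+00, -3.6993e+01,  1.8000e-02,
        8.0000e-03,  0.0000e+00]), 'position': array([0.225, 0.583, 0.231]), 'tool_rot': array([-3.14 ,  0.   ,  2.774]), 'force': array([ 0.014,  0.156, -0.057]), 'moment': array([-0.052, -0.014,  0.034]), 'finger_force': np.float64(0.0), 'grip_width': np.float64(0.085)}
top [[-0.0, -0.997, 0.08, 0.434], [-1.0, -0.002, -0.02, 0.098], [0.02, -0.08, -0.997, 0.904], [0.0, 0.0, 0.0, 1.0]] [[394.41878783607075, 0.0, 275.7677384404914], [0.0, 394.41878783607075, 211.20099747946097], [0.0, 0.0, 1.0]]
lens_cap_center [265.5 227.5] 0.83 [0.468 0.103 0.016]
lens_tube_center [216.2 219. ] 0.64 [0.487 0.212 0.032]
box_center [163.7 238.7] 0.88 [0.443 0.33  0.016]
terminal_block_center [320.6 194.6] 0.79 [ 0.543 -0.022  0.015]
big_round_plate_top [321.  196.2] 0.57 [ 0.541 -0.024  0.006]
small_round_plate_top [164.1 236.6] 0.54 [0.448 
[... 213 characters left out ...]
528 0.316 0.026]
vial_center [264.2 226.3] 0.32 [0.471 0.106 0.026]
scene [[-0.841, -0.24, 0.486, 0.086], [-0.542, 0.378, -0.751, 0.733], [-0.003, -0.894, -0.447, 0.422], [0.0, 0.0, 0.0, 1.0]] [[427.84695348409224, 0.0, 278.3597776880519], [0.0, 427.84695348409224, 211.59177901498694], [0.0, 0.0, 1.0]]
lens_tube_center [254.2 244.4] 0.62 [0.476 0.21  0.032]
box_center [254.8 255.3] 0.64 [0.469 0.219 0.016]
box_center [224.3 291.9] 0.61 [0.447 0.329 0.016]
terminal_block_center [293.7 197. ] 0.7 [ 0.539 -0.031  0.015]
big_round_plate_top [289.6 200.1] 0.68 [ 0.548 -0.029  0.006]
small_round_plate_top [224.1 297.1] 0.9 [0.448 0.33  0.006]
square_plate_top [253.9 257. ] 0.64 [0.476 0.211 0.006]
```

View pics/top0.png

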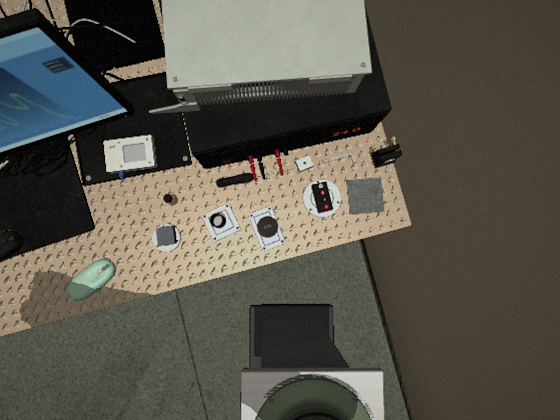

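View pics/scene0.png

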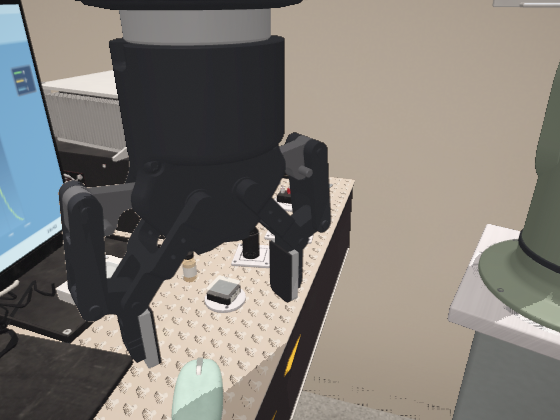

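```bash
python3 - <<'E'
from h import *
p=shot('top')
im=cv2.cvtColor(p['pixels'],cv2.COLOR_RGB2BGR)
c=im[170:265,145:395]
cv2.imwrite('pics/crop1.png',cv2.resize(c,None,fx=3.2,fy=3.2,interpolation=cv2.INTER_CUBIC))
ztop=dict(lens_cap_center=.026,lens_tube_center=.058,box_center=.026,terminal_block_center=.024)
for l,z in Z.items():
    for r in bot.regions_of(p,l)[:1]:
        m=r['region'].astype(np.uint8); cs=max(cv2.findContours(m,0,1)[0],key=cv2.contourArea)
        w=np.array([ray(p,q[0],ztop.get(l,z))[:2] for q in cs],np.float32)
        R=cv2.minAreaRect(w); print(l,m.sum(),round(r['conf'],2),np.round(r['position'],1),np.round(R[0],4),np.round(R[1],3),round(R[2],1),'circ',np.round(cv2.minEnclosingCircle(w)[0],4))
E
```

```text
lens_cap_center 347 0.78 [269.3 227.1] [0.4692 0.0996] [0.045 0.045] 0.0 circ [0.4693 0.0998]
lens_tube_center 160 0.77 [216.5 219.6] [0.4818 0.2067] [0.028 0.03 ] 0.6 circ [0.4817 0.2067]
box_center 404 0.83 [164.8 234.1] [0.4513 0.324 ] [0.044 0.046] 1.4 circ [0.451  0.3242]
terminal_block_center 471 0.9 [321.  195.7] [ 0.5364 -0.0233] [0.067 0.037] 12.1 circ [ 0.5359 -0.023 ]
big_round_plate_top 696 0.91 [313.9 201. ] [ 0.5369 -0.0255] [0.083 0.085] 0.1 circ [ 0.538  -0.0252]
small_round_plate_top 282 0.82 [165.6 245.2] [0.4412 0.3288] [0.052 0.061] 1.4 circ [0.4456 0.3288]
square_plate_top 783 0.62 [222.1 228.2] [0.4805 0.206 ] [0.072 0.071] 26.9 circ [0.4815 0.2053]
oblong_plate_top 652 0.73 [263.3 236.8] [0.4669 0.101 ] [0.094 0.058] 21.4 circ [0.4672 0.1024]
grey_mat_top 1199 0.62 [365.7 196.9] [ 0.5421 -0.1268] [0.08  0.082] 5.0 circ [ 0.542  -0.1266]
```

View pics/crop1.png

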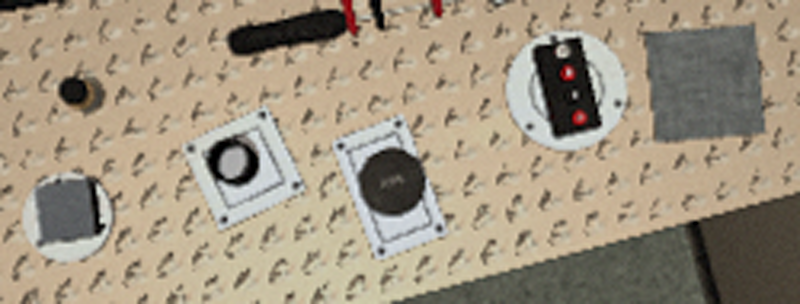

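```bash
cat > fit.py <<'E'
from h import *
S=4
def hull(p,l,z,mask,c,rad):
    """hull of the mask component near world point c (height z), in metres"""
    yy,xx=np.mgrid[:420*S,:560*S]; u=proj(p,[c[0],c[1],z])[0]
    f=p['K'][0,0]/(p['pose'][2,3]-z)
    m=(mask&(np.hypot((xx+.5)/S-.5-u[0],(yy+.5)/S-.5-u[1])<rad*f)).astype(np.uint8)
    m=cv2.morphologyEx(m,cv2.MORPH_OPEN,np.ones((5,5),np.uint8))
    cs=max(cv2.findContours(m,0,1)[0],key=cv2.contourArea)
    w=np.array([ray(p,(q[0]+.5)/S-.5,z)[:2] for q in cs],np.float32)
    h=cv2.convexHull(w)
    R=cv2.minAreaRect(h); C=cv2.minEnclosingCircle(h)
    print(l,'rect',np.round(R[0],4),np.round(R[1],3),round(R[2],1),'circ',np.round(C[0],4),round(C[1],4))
def masks(p):
    im=cv2.resize(p['pixels'],None,fx=S,fy=S,interpolation=cv2.INTER_CUBIC)
    h=cv2.cvtColor(im,cv2.COLOR_RGB2HSV).astype(int); s,v=h[...,1],h[...,2]
    return s,v,im
E
python3 - <<'E'
from fit import *
p=shot('top'); s,v,im=masks(p)
for q in [(265,240),(255,225),(300,240),(345,180),(365,196),(164,236),(222,212),(222,235),(321,190),(267,228)]:
    print(q,im[q[1]*S,q[0]*S],s[q[1]*S,q[0]*S],v[q[1]*S,q[0]*S],end=' ')
print()
pl=(s<50)|(v<75)
hull(p,'big',.006,pl,(.538,-.0255),.05); hull(p,'small',.006,pl,(.446,.329),.038)
hull(p,'sq',.006,pl,(.481,.206),.056); hull(p,'obl',.006,pl,(.467,.102),.06)
hull(p,'mat',.003,s<50,(.542,-.127),.065)
dk=v<90
hull(p,'cap',.026,dk,(.469,.1),.03); hull(p,'tube',.058,dk,(.482,.207),.021)
hull(p,'box',.026,v<150,(.451,.325),.03); hull(p,'block',.024,dk,(.536,-.023),.04)
E
```

```text
(265, 240) [208 213 218] 12 218 (255, 225) [213 221 225] 14 225 (300, 240) [204 190 163] 51 204 (345, 180) [118 105  86] 69 118 (365, 196) [101 102  99] 8 102 (164, 236) [96 97 99] 8 99 (222, 212) [152 151 148] 7 152 (222, 235) [205 212 208] 8 212 (321, 190) [31 20 19] 99 31 (267, 228) [65 60 56] 35 65 
big rect [ 0.5377 -0.0259] [0.089 0.089] 51.9 circ [ 0.5407 -0.0267] 0.0479
small rect [0.4464 0.3281] [0.065 0.065] 6.1 circ [0.4446 0.3274] 0.035
sq rect [0.4841 0.2055] [0.083 0.078] 17.6 circ [0.479  0.2035] 0.0499
obl rect [0.4651 0.1016] [0.101 0.067] 26.2 circ [0.4644 0.1   ] 0.0568
mat rect [ 0.5458 -0.1295] [0.085 0.086] 5.0 circ [ 0.5427 -0.1263] 0.056
cap rect [0.4705 0.099 ] [0.046 0.045] 17.5 circ [0.4705 0.0988] 0.024
tube rect [0.4822 0.2063] [0.034 0.032] 45.4 circ [0.4828 0.2059] 0.0175
box rect [0.4512 0.3221] [0.044 0.046] 5.4 circ [0.4508 0.3246] 0.0294
block rect [ 0.5384 -0.023 ] [0.068 0.036] 13.2 circ [ 0.5372 -0.0234] 0.036
```

```bash
cat >> fit.py <<'E'
from scipy.optimize import minimize
from scipy.ndimage import map_coordinates
def outline(sh,n=160):
    if len(sh)==1:
        t=np.linspace(0,2*np.pi,n,endpoint=False); return np.c_[np.cos(t),np.sin(t)]*sh[0]/2, np.c_[np.cos(t),np.sin(t)]
    a,b=sh[0]/2,sh[1]/2; t=np.linspace(-.85,.85,n//4); o=np.ones_like(t)
    P=np.r_[np.c_[a*o,b*t],np.c_[-a*o,b*t],np.c_[a*t,b*o],np.c_[a*t,-b*o]]
    N=np.r_[np.c_[o,0*o],np.c_[-o,0*o],np.c_[0*o,o],np.c_[0*o,-o]]; return P,N
def fit(p,img,sh,c,yaw,z,sign=1,d=.003):
    """contrast across outline (inside minus outside, times sign) maximised; returns x,y,yaw deg"""
    P,N=outline(sh)
    def val(q,off):
        a=np.radians(q[2]); R=np.array([[np.cos(a),-np.sin(a)],[np.sin(a),np.cos(a)]])
        w=(P+N*off)@R.T+[q[0]/1000,q[1]/1000]
        u=proj(p,np.c_[w,np.full(len(w),z)]); return map_coordinates(img,[u[:,1],u[:,0]],order=1,mode='nearest')
    def cost(q): return -np.mean(np.clip(sign*(val(q,-d)-val(q,d)),-25,60))
    best=None
    for dx in (-4,0,4):
        for dy in (-4,0,4):
            for da in ((0,) if len(sh)==1 else (-8,0,8)):
                q0=[c[0]*1000+dx,c[1]*1000+dy,yaw+da]
                r=minimize(cost,q0,method='Nelder-Mead',options=dict(initial_simplex=[q0,[q0[0]+3,q0[1],q0[2]],[q0[0],q0[1]+3,q0[2]],[q0[0],q0[1],q0[2]+4]]))
                if best is None or r.fun<best.fun: best=r
    return np.round(best.x,1),round(-best.fun,1)
def chans(p):
    h=cv2.cvtColor(p['pixels'],cv2.COLOR_RGB2HSV).astype(float); return h[...,1],h[...,2]
E
python3 - <<'E'
from fit import *
p=shot('top'); s,v=chans(p)
print('big',fit(p,s,[.088],(.538,-.026),0,.006,-1)); print('small',fit(p,s,[.064],(.446,.328),0,.006,-1))
print('sq',fit(p,s,[.068,.068],(.481,.206),27,.006,-1)); print('obl',fit(p,s,[.092,.056],(.467,.102),21,.006,-1))
print('mat',fit(p,s,[.08,.08],(.542,-.127),5,.003,-1))
print('cap',fit(p,v,[.048],(.4705,.099),0,.026,-1)); print('tube',fit(p,v,[.031],(.4825,.206),0,.058,-1,.002))
print('box',fit(p,v,[.04,.04],(.451,.324),5,.026,-1)); print('block',fit(p,v,[.066,.034],(.538,-.023),13,.024,-1))
E
```

```text
big (array([ 5.376e+02, -2.590e+01,  3.000e-01]), np.float64(55.7))
small (array([446.6, 328.4,   1.8]), np.float64(52.5))
sq (array([481.8, 204.4,  25.6]), np.float64(49.2))
obl (array([467.8, 100.6,  21.6]), np.float64(46.0))
mat (array([ 543.2, -126.9,    4.4]), np.float64(54.9))
cap (array([469.5,  98. ,   4. ]), np.float64(60.0))
tube (array([482.5, 206.1,   5.4]), np.float64(60.0))
box (array([451. , 322.1,   7.4]), np.float64(59.7))
block (array([539.1, -24. ,  11.7]), np.float64(60.0))
```

```bash
cat > go.py <<'E'
import sys
from h import *
def plan(*W):
    """W: (x,y,z,yaw deg) waypoints in mm; prints tool shift and twist of each from the one before"""
    s=bot.observe(); x=np.array(s['position'])*1000; y=np.degrees(s['tool_rot'][2])
    print('t',round(float(s['clock']),2),'at',np.round(x,1),'yaw',round(y,1),'rpy',np.round(s['tool_rot'],3),'q',np.round(s['qpos'],2),'w',s['grip_width'],'ff',s['finger_force'])
    for w in W:
        a=np.radians(y); R=np.array([[np.cos(a),np.sin(a),0],[np.sin(a),-np.cos(a),0],[0,0,-1]])
        d=R.T@(np.array(w[:3])-x); tw=-((w[3]-y+180)%360-180)
        print('shift',np.round(d/1000,4).tolist(),round(tw,1)); x=np.array(w[:3],float); y=w[3]
if __name__=='__main__': plan(*[tuple(map(float,a.split(','))) for a in sys.argv[1:]])
E
python3 go.py 350,330,200,190 469.5,98,60,190 469.5,98,9,190
```

```text
t 1.75 at [224.8 583.2 231.3] yaw 158.9 rpy [-3.142  0.     2.774] q [-1.27  0.52 -0.04  1.6   0.02  1.02 -0.11] w 0.08524327705502178 ff 0.0
shift [-0.2079, -0.1912, 0.0313] -31.1
shift [-0.0774, -0.2492, 0.14] -0.0
shift [0.0, 0.0, 0.051] -0.0
```

Call:
carry_out(
  rows=[
    [[-0.208, -0.191, 0.031, -31.1], [-0.208, -0.191, 0.031, -31.1], [-0.208, -0.191, 0.031, -31.1], [-0.208, -0.191, 0.031, -31.1], [-0.208, -0.191, 0.031, -31.1], [-0.208, -0.191, 0.031, -31.1], [-0.208, -0.191, 0.031, -31.1], [-0.208, -0.191, 0.031, -31.1], [-0.208, -0.191, 0.031, -31.1], [-0.208, -0.191, 0.031, -31.1]],
  ],
  grip=0.075,
)

```text
clock: 2.58
position: [0.3501, 0.3306, 0.2005]
tool_rot: [3.141, 0.0, -2.967]
force: [-0.3, 0.3, 0.0]
grip_width: 0.0747
finger_force: 0.0
```

Call:
carry_out(
  rows=[
    [[-0.077, -0.249, 0.14, 0], [-0.077, -0.249, 0.14, 0], [-0.077, -0.249, 0.14, 0], [-0.077, -0.249, 0.14, 0], [-0.077, -0.249, 0.14, 0], [-0.077, -0.249, 0.14, 0], [-0.077, -0.249, 0.14, 0], [-0.077, -0.249, 0.14, 0], [-0.077, -0.249, 0.14, 0], [-0.077, -0.249, 0.14, 0], [-0.077, -0.249, 0.14, 0], [-0.077, -0.249, 0.14, 0]],
  ],
)

```text
clock: 3.58
position: [0.4693, 0.1001, 0.0609]
tool_rot: [3.141, 0.001, -2.964]
force: [-0.1, -0.5, -0.4]
grip_width: 0.075
finger_force: 0.0
```

```bash
python3 go.py 469.5,98,60,190 469.5,98,9,190; python3 -c "
from h import *
shot('scene','s1.png')"
```

```text
t 3.58 at [469.3 100.1  60.9] yaw -169.8 rpy [ 3.141e+00  1.000e-03 -2.964e+00] q [-0.28  0.57 -0.08  2.1   0.09  0.47  1.33] w 0.07500923617138322 ff 0.0
shift [0.0002, -0.0021, 0.0009] 0.2
shift [0.0, 0.0, 0.051] -0.0
```

View pics/s1.png

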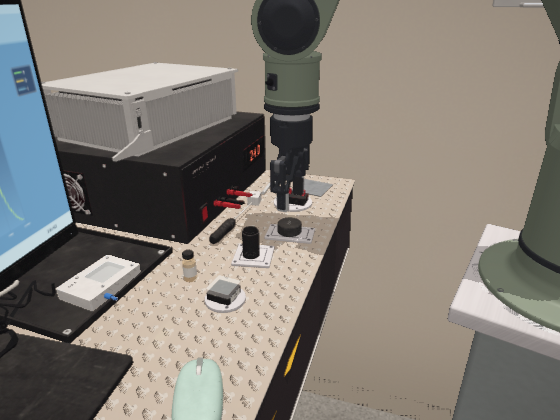

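Call:
carry_out(
  rows=[
    [[0, 0, 0.01, 0], [0, 0, 0.02, 0], [0, 0, 0.03, 0], [0, 0, 0.04, 0], [0, 0, 0.046, 0], [0, 0, 0.051, 0], [0, 0, 0.051, 0], [0, 0, 0.051, 0]],
  ],
)

```text
clock: 4.3
position: [0.4692, 0.0983, 0.009]
tool_rot: [-3.141, -0.001, -2.967]
force: [-0.3, 0.1, 0.5]
grip_width: 0.0751
finger_force: 0.0
```

Call:
carry_out(
  rows=[
    [[0, 0, 0, 0], [0, 0, 0, 0], [0, 0, 0, 0], [0, 0, 0, 0], [0, 0, 0, 0], [0, 0, 0, 0], [0, 0, 0, 0], [0, 0, 0, 0]],
  ],
  grip=0.03,
  grip_force=30,
)

```text
clock: 4.97
position: [0.4696, 0.0984, 0.0099]
tool_rot: [3.142, 0.001, -2.967]
force: [-0.9, -0.5, 8.8]
grip_width: 0.047
finger_force: 29.5
```

```bash
python3 go.py 469.5,98,80,190 542,-127,80,190 542,-127,7,190; python3 -c "
from fit import *
p=shot('top'); s,v=chans(p); print(proj(p,[.4695,.098,.026]))"
```

```text
t 4.97 at [469.6  98.4   9.9] yaw -170.0 rpy [ 3.142e+00  1.000e-03 -2.967e+00] q [-0.29  0.68 -0.06  2.11  0.11  0.35  1.31] w 0.04700165266753076 ff 29.48703646659851
shift [0.0002, -0.0004, -0.0701] 0.0
shift [-0.0323, -0.2342, 0.0] -0.0
shift [0.0, 0.0, 0.073] -0.0
[[267.71960283 226.85030622]]
```

Call:
carry_out(
  rows=[
    [[0, 0, -0.02, 0], [0, 0, -0.05, 0], [0, 0, -0.07, 0], [-0.005, -0.035, -0.07, 0], [-0.01, -0.07, -0.07, 0], [-0.015, -0.108, -0.07, 0], [-0.02, -0.145, -0.07, 0], [-0.026, -0.185, -0.07, 0], [-0.03, -0.217, -0.07, 0], [-0.032, -0.234, -0.07, 0], [-0.032, -0.234, -0.07, 0], [-0.032, -0.234, -0.07, 0]],
  ],
)

```text
clock: 6.02
position: [0.5414, -0.1274, 0.0794]
tool_rot: [-3.142, 0.0, -2.969]
force: [0.6, 0.3, -0.1]
grip_width: 0.0469
finger_force: 31.8
```

Call:
carry_out(
  rows=[
    [[0, 0, 0.02, 0], [0, 0, 0.04, 0], [0, 0, 0.055, 0], [0, 0, 0.065, 0], [0, 0, 0.07, 0], [0, 0, 0.072, 0], [0, 0, 0.072, 0], [0, 0, 0.072, 0]],
  ],
)

```text
clock: 6.68
position: [0.542, -0.1263, 0.008]
tool_rot: [-3.141, 0.001, -2.966]
force: [-0.2, 0.6, 0.3]
grip_width: 0.0467
finger_force: 31.8
```

```bash
python3 go.py 542,-127,7,190
```

```text
t 6.68 at [ 542.  -126.3    8. ] yaw -170.0 rpy [-3.141e+00  1.000e-03 -2.966e+00] q [ 0.19  0.74 -0.09  1.91  0.13  0.49  1.75] w 0.04671530717686111 ff 31.803905367851257
shift [0.0001, -0.0007, 0.001] 0.0
```

Call:
carry_out(
  rows=[
    [[0, 0, 0.001, 0], [0, 0, 0.002, 0], [0, 0, 0.002, 0]],
  ],
)

```text
clock: 6.93
position: [0.5421, -0.1265, 0.0069]
tool_rot: [-3.141, 0.001, -2.967]
force: [-7.1, 2.2, 23.7]
grip_width: 0.047
finger_force: 34.1
```

Call:
carry_out(
  rows=[
    [[0, 0, 0, 0], [0, 0, 0, 0], [0, 0, 0, 0], [0, 0, 0, 0], [0, 0, -0.02, 0], [0, 0, -0.05, 0], [0, 0, -0.08, 0], [0, 0, -0.09, 0], [0, 0.03, -0.09, 0], [0, 0.06, -0.09, 0], [0, 0.06, -0.09, 0]],
  ],
  grip=0.07,
)

```text
clock: 7.85
position: [0.5305, -0.0619, 0.0954]
tool_rot: [3.139, 0.0, -2.962]
force: [1.1, 1.6, -0.2]
grip_width: 0.0701
finger_force: 0.0
```

Call:
carry_out(
  rows=[
    [[0, 0.04, 0, 0], [0, 0.08, 0, 0], [0, 0.12, 0, 0], [0, 0.12, 0, 0]],
  ],
)

```text
clock: 8.18
position: [0.5089, 0.0589, 0.0951]
tool_rot: [3.138, 0.0, -2.958]
force: [-0.3, 1.5, 0.1]
grip_width: 0.07
finger_force: 0.0
```

```bash
python3 - <<'E'
from fit import *
p=shot('top','t2.png'); s,v=chans(p)
print('cap',fit(p,v,[.048],(.542,-.127),0,.023,-1)); print('block',fit(p,v,[.066,.034],(.538,-.023),13,.024,-1))
c=cv2.cvtColor(p['pixels'],cv2.COLOR_RGB2BGR)[160:265,145:395]
cv2.imwrite('pics/t2c.png',cv2.resize(c,None,fx=3.2,fy=3.2,interpolation=cv2.INTER_CUBIC))
E
python3 go.py 539,-24,70,191.7 539,-24,10,191.7
```

```text
cap (array([ 543.6, -128.5,    4.5]), np.float64(19.1))
block (array([538.4, -22.9,  27.5]), np.float64(1.4))
t 8.23 at [509.6  55.   95.1] yaw -169.6 rpy [ 3.14 -0.   -2.96] q [-0.14  0.55 -0.1   2.    0.09  0.6   1.44] w 0.07033506074703819 ff 0.0
shift [-0.0147, -0.083, 0.0251] -1.3
shift [0.0, 0.0, 0.06] -0.0
```

View pics/t2c.png

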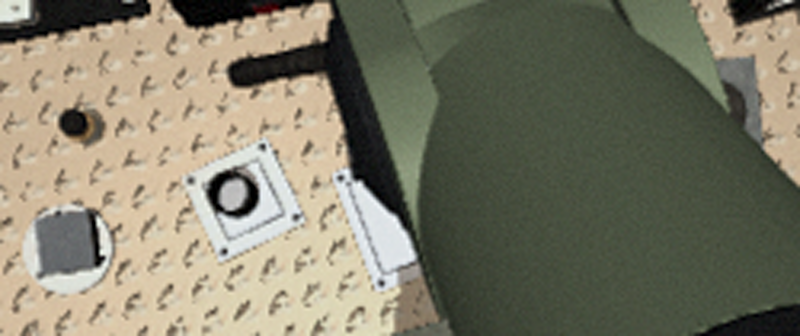

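Call:
carry_out(
  rows=[
    [[-0.005, -0.035, 0.01, -1.3], [-0.01, -0.07, 0.02, -1.3], [-0.015, -0.083, 0.025, -1.3], [-0.015, -0.083, 0.025, -1.3], [-0.015, -0.083, 0.025, -1.3], [-0.015, -0.083, 0.025, -1.3]],
  ],
)

```text
clock: 8.73
position: [0.5392, -0.0283, 0.0702]
tool_rot: [3.141, -0.0, -2.944]
force: [-0.5, 0.2, -0.6]
grip_width: 0.0698
finger_force: 0.0
```

```bash
python3 go.py 539,-24,11,191.7
```

```text
t 8.73 at [539.2 -28.3  70.2] yaw -168.7 rpy [ 3.141 -0.    -2.944] q [ 0.02  0.62 -0.11  1.94  0.11  0.59  1.61] w 0.0698075139253393 ff 0.0
shift [-0.0006, 0.0043, 0.0592] -0.4
```

Call:
carry_out(
  rows=[
    [[0, 0.004, 0.01, -0.3], [0, 0.004, 0.02, -0.3], [0, 0.004, 0.03, -0.3], [0, 0.004, 0.04, -0.3], [0, 0.004, 0.05, -0.3], [0, 0.004, 0.058, -0.3], [0, 0.004, 0.058, -0.3], [0, 0.004, 0.058, -0.3]],
  ],
)

```text
clock: 9.4
position: [0.5383, -0.0244, 0.0118]
tool_rot: [3.141, -0.001, -2.939]
force: [-0.7, 1.4, 0.6]
grip_width: 0.07
finger_force: 0.0
```

```bash
python3 go.py 539,-24,11,191.7 539,-24,80,191.7 467.8,100.6,80,201.6 467.8,100.6,12,201.6
```

```text
t 9.4 at [538.3 -24.4  11.8] yaw -168.4 rpy [ 3.141e+00 -1.000e-03 -2.939e+00] q [ 0.    0.72 -0.09  1.96  0.13  0.47  1.59] w 0.07003044331479574 ff 0.0
shift [-0.0007, 0.0003, 0.0008] -0.1
shift [0.0, 0.0, -0.069] -0.0
shift [0.0445, 0.1364, 0.0] -9.9
shift [0.0, 0.0, 0.068] -0.0
```

Call:
carry_out(
  rows=[
    [[0, 0, 0, 0], [0, 0, 0, 0], [0, 0, 0, 0], [0, 0, 0, 0], [0, 0, 0, 0], [0, 0, 0, 0], [0, 0, 0, 0], [0, 0, 0, 0], [0, 0, 0, 0]],
  ],
  grip=0.02,
  grip_force=35,
)

```text
clock: 10.15
position: [0.539, -0.0245, 0.0129]
tool_rot: [-3.141, 0.001, -2.939]
force: [-1.7, -0.8, 5.6]
grip_width: 0.0332
finger_force: 34.8
```

Call:
carry_out(
  rows=[
    [[0, 0, -0.02, 0], [0, 0, -0.05, 0], [0, 0, -0.069, 0], [0.01, 0.03, -0.069, -3], [0.02, 0.065, -0.069, -6], [0.032, 0.1, -0.069, -9.9], [0.04, 0.125, -0.069, -9.9], [0.045, 0.136, -0.069, -9.9], [0.045, 0.136, -0.069, -9.9], [0.045, 0.136, -0.069, -9.9], [0.045, 0.136, -0.069, -9.9]],
  ],
)

```text
clock: 11.07
position: [0.4678, 0.0988, 0.0815]
tool_rot: [-3.141, 0.0, -2.767]
force: [-0.1, -0.5, -1.3]
grip_width: 0.0335
finger_force: 35.9
```

```bash
python3 go.py 467.2,100.4,14,201.6;python3 - <<'E'
from fit import *
p=shot('scene','s3.png')
E
```

```text
t 11.07 at [467.8  98.8  81.5] yaw -158.5 rpy [-3.141  0.    -2.767] q [-0.22  0.53 -0.15  2.09  0.15  0.52  1.47] w 0.033454568269256794 ff 35.926101207733154
shift [-0.0, 0.0017, 0.0675] -0.1
```

View pics/s3.png

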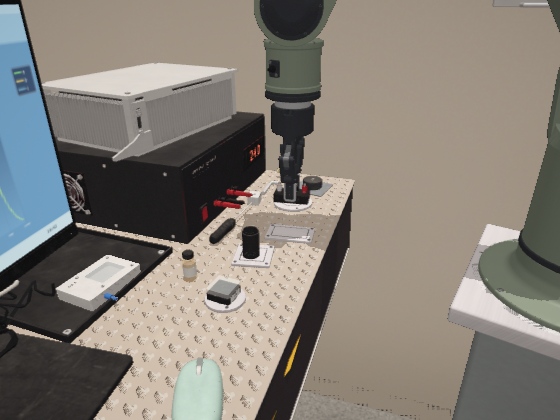

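Call:
carry_out(
  rows=[
    [[0, 0.001, 0.015, 0], [0, 0.001, 0.03, 0], [0, 0.001, 0.045, 0], [0, 0.001, 0.055, 0], [0, 0.001, 0.062, 0], [0, 0.001, 0.066, 0], [0, 0.001, 0.067, 0], [0, 0.001, 0.068, 0], [0, 0.001, 0.068, 0]],
  ],
)

```text
clock: 11.87
position: [0.4671, 0.1006, 0.0136]
tool_rot: [-3.142, 0.001, -2.766]
force: [0.4, 0.2, -1.0]
grip_width: 0.0327
finger_force: 35.9
```

```bash
python3 go.py 467.2,100.4,13,201.6
```

```text
t 11.87 at [467.1 100.6  13.6] yaw -158.5 rpy [-3.142e+00  1.000e-03 -2.766e+00] q [-0.26  0.67 -0.11  2.12  0.19  0.37  1.43] w 0.03271661712448515 ff 35.9098881483078
shift [-0.0, -0.0002, 0.0006] -0.1
```

Call:
carry_out(
  rows=[
    [[0, 0, 0.001, 0], [0, 0, 0.0015, 0], [0, 0, 0.0015, 0]],
  ],
)

```text
clock: 12.12
position: [0.4672, 0.1007, 0.0129]
tool_rot: [-3.141, 0.001, -2.766]
force: [-4.6, -0.8, 21.1]
grip_width: 0.0328
finger_force: 38.3
```

Call:
carry_out(
  rows=[
    [[0, 0, 0, 0], [0, 0, 0, 0], [0, 0, 0, 0], [0, 0, 0, 0], [0, 0, -0.02, 0], [0, 0, -0.05, 0], [0, 0, -0.08, 0], [0, 0, -0.08, 0]],
  ],
  grip=0.06,
)

```text
clock: 12.78
position: [0.4688, 0.1011, 0.0961]
tool_rot: [-3.141, 0.006, -2.766]
force: [1.9, 0.9, 1.0]
grip_width: 0.0603
finger_force: 0.0
```

```bash
python3 go.py 542,-126.5,90,190 542,-126.5,8,190
```

```text
t 12.78 at [468.8 101.1  96.1] yaw -158.5 rpy [-3.141  0.006 -2.766] q [-0.22  0.51 -0.15  2.09  0.14  0.55  1.47] w 0.06032817216347387 ff 0.0
shift [0.0153, -0.2386, 0.0061] 11.5
shift [0.0, 0.0, 0.082] -0.0
```

Call:
carry_out(
  rows=[
    [[0.015, -0.239, 0.002, 11.5], [0.015, -0.239, 0.002, 11.5], [0.015, -0.239, 0.002, 11.5], [0.015, -0.239, 0.002, 11.5], [0.015, -0.239, 0.002, 11.5], [0.015, -0.239, 0.002, 11.5], [0.015, -0.239, 0.002, 11.5], [0.015, -0.239, 0.002, 11.5], [0.015, -0.239, 0.002, 11.5], [0.015, -0.239, 0.002, 11.5]],
  ],
  grip=0.07,
)

```text
clock: 13.62
position: [0.5404, -0.1259, 0.0898]
tool_rot: [3.141, -0.0, -2.965]
force: [0.0, 0.4, -0.7]
grip_width: 0.07
finger_force: 0.0
```

```bash
python3 - <<'E'
from fit import *
p=shot('top'); s,v=chans(p)
print('obl',fit(p,s,[.092,.056],(.467,.102),21,.006,-1)); print('block',fit(p,v,[.066,.034],(.467,.101),21,.024,-1))
print('big',fit(p,s,[.088],(.538,-.026),0,.006,-1)); 
c=cv2.cvtColor(p['pixels'],cv2.COLOR_RGB2BGR)[160:265,145:395]
cv2.imwrite('pics/t4c.png',cv2.resize(c,None,fx=3.2,fy=3.2,interpolation=cv2.INTER_CUBIC))
E
python3 go.py 542,-126.5,90,190 542,-126.5,8,190
```

```text
obl (array([467.8, 100.7,  22.1]), np.float64(45.8))
block (array([466.5,  98.5,  17.7]), np.float64(60.0))
big (array([537.6, -25.7,   0.7]), np.float64(54.3))
t 13.67 at [ 540.4 -125.8   89.8] yaw -169.9 rpy [ 3.141 -0.    -2.965] q [ 0.2   0.61 -0.11  1.89  0.11  0.65  1.77] w 0.07010327762429396 ff 0.0
shift [-0.0014, -0.001, -0.0002] 0.1
shift [0.0, 0.0, 0.082] -0.0
```

View pics/t4c.png

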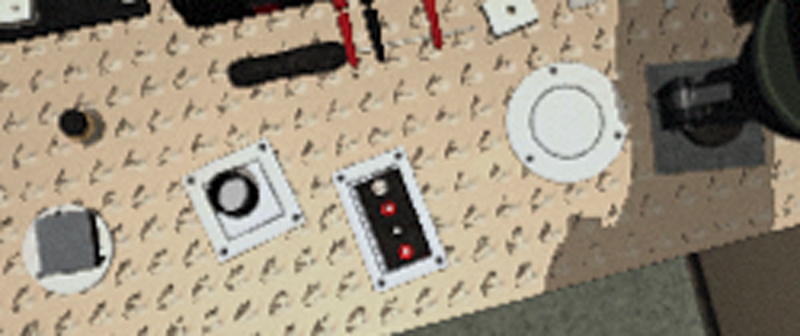

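```bash
sed -i 's/-25,60)/-25,clip)/; s/sign=1,d=.003)/sign=1,d=.003,clip=60)/' fit.py; python3 - <<'E'
from fit import *
p=shot('top'); s,v=chans(p)
for d in (.0015,.003):
  print('block',fit(p,v,[.066,.034],(.467,.1),20,.024,-1,d,250)); print('tube',fit(p,v,[.031],(.4825,.206),0,.058,-1,d,250));print('box',fit(p,v,[.04,.04],(.451,.322),7,.026,-1,d,250));print('obl',fit(p,s,[.092,.056],(.467,.102),21,.006,-1,d,250))
s2,v2,im=masks(p)
for t in (90,120): hull(p,'block',.024,v2<t,(.467,.1),.04)
# engraved outlines
print('bigring',fit(p,v,[.05],(.5376,-.0257),0,.006,-1,.0015,250))
E
```

```text
block (array([466.3,  98.5,  21.6]), np.float64(122.3))
tube (array([ 4.820e+02,  2.049e+02, -1.000e-01]), np.float64(99.3))
box (array([450.4, 322.6,   8.4]), np.float64(80.4))
obl (array([467.8, 100.9,  21.3]), np.float64(40.2))
block (array([467.2,  98.4,  22. ]), np.float64(170.6))
tube (array([482.4, 205.7,   4.1]), np.float64(161.3))
box (array([450.4, 322. ,   9. ]), np.float64(115.8))
obl (array([467.8, 100.5,  21.7]), np.float64(45.6))
block rect [0.4676 0.099 ] [0.068 0.034] 21.8 circ [0.4671 0.0982] 0.0358
block rect [0.4675 0.0992] [0.069 0.035] 22.0 circ [0.4671 0.0984] 0.0364
bigring (array([538.7, -22.1,   5.5]), np.float64(11.2))
```

Call:
carry_out(
  rows=[
    [[-0.001, -0.001, 0.02, 0], [-0.001, -0.001, 0.04, 0], [-0.001, -0.001, 0.055, 0], [-0.001, -0.001, 0.068, 0], [-0.001, -0.001, 0.076, 0], [-0.001, -0.001, 0.081, 0], [-0.001, -0.001, 0.081, 0], [-0.001, -0.001, 0.081, 0]],
  ],
)

```text
clock: 14.38
position: [0.5419, -0.1279, 0.0092]
tool_rot: [-3.141, 0.0, -2.967]
force: [0.6, 0.2, -0.7]
grip_width: 0.0699
finger_force: 0.0
```

Call:
carry_out(
  rows=[
    [[0, 0, 0, 0], [0, 0, 0, 0], [0, 0, 0, 0], [0, 0, 0, 0], [0, 0, 0, 0], [0, 0, 0, 0], [0, 0, 0, 0], [0, 0, 0, 0]],
  ],
  grip=0.03,
  grip_force=30,
)

```text
clock: 15.05
position: [0.5421, -0.1281, 0.0097]
tool_rot: [-3.141, 0.001, -2.967]
force: [-1.5, 1.5, 8.9]
grip_width: 0.0466
finger_force: 29.4
```

```bash
python3 go.py 542,-126.5,80,190 537.6,-23.8,80,190 537.6,-23.8,11,190
```

```text
t 15.05 at [ 542.1 -128.1    9.7] yaw -170.0 rpy [-3.141e+00  1.000e-03 -2.967e+00] q [ 0.19  0.74 -0.09  1.91  0.13  0.49  1.75] w 0.04658503964386329 ff 29.396308064460754
shift [-0.0002, 0.0016, -0.0703] 0.0
shift [-0.0135, 0.1019, 0.0] -0.0
shift [0.0, 0.0, 0.069] -0.0
```

Call:
carry_out(
  rows=[
    [[0, 0, -0.02, 0], [0, 0, -0.05, 0], [0, 0, -0.06, 0], [-0.005, 0.035, -0.06, 0], [-0.009, 0.07, -0.06, 0], [-0.012, 0.09, -0.06, 0], [-0.0137, 0.1035, -0.06, 0], [-0.0137, 0.1035, -0.06, 0], [-0.0137, 0.1035, -0.06, 0], [-0.0137, 0.1035, -0.04, 0], [-0.0137, 0.1035, -0.02, 0], [-0.0137, 0.1035, -0.01, 0]],
  ],
)

```text
clock: 16.05
position: [0.5366, -0.0252, 0.0173]
tool_rot: [-3.141, -0.001, -2.968]
force: [-0.8, 0.2, -1.6]
grip_width: 0.0465
finger_force: 31.6
```

Call:
carry_out(
  rows=[
    [[0, 0, 0.004, 0], [0, 0, 0.006, 0], [0, 0, 0.006, 0], [0, 0, 0.007, 0], [0, 0, 0.008, 0], [0, 0, 0.008, 0]],
  ],
)

```text
clock: 16.55
position: [0.5377, -0.0243, 0.0126]
tool_rot: [-3.141, 0.001, -2.967]
force: [-9.2, -0.8, 29.6]
grip_width: 0.0466
finger_force: 34.3
```

```bash
python3 go.py 537.6,-23.8,12,190
```

```text
t 16.55 at [537.7 -24.3  12.6] yaw -170.0 rpy [-3.141e+00  1.000e-03 -2.967e+00] q [-0.01  0.72 -0.08  1.96  0.12  0.46  1.57] w 0.046596049424357994 ff 34.27521049976349
shift [0.0, 0.0005, 0.0006] -0.0
```

Call:
carry_out(
  rows=[
    [[0, 0, 0, 0], [0, 0, 0, 0], [0, 0, 0, 0], [0, 0, 0, 0], [0, 0, -0.02, 0], [0, 0, -0.05, 0], [0, 0, -0.07, 0], [0, 0, -0.07, 0], [0, 0, -0.07, 0], [0, 0, -0.07, 0]],
  ],
  grip=0.07,
)

```text
clock: 17.38
position: [0.5369, -0.0237, 0.0804]
tool_rot: [3.142, -0.0, -2.967]
force: [-0.0, 0.3, -0.4]
grip_width: 0.0699
finger_force: 0.0
```

```bash
python3 go.py 467.1,100.6,80,201.5 467.1,100.6,13,201.5
```

```text
t 17.38 at [536.9 -23.7  80.4] yaw -170.0 rpy [ 3.142 -0.    -2.967] q [ 0.01  0.6  -0.1   1.94  0.1   0.6   1.59] w 0.06991552593233677 ff 0.0
shift [0.0471, 0.1346, 0.0004] -11.5
shift [0.0, 0.0, 0.067] -0.0
```

Call:
carry_out(
  rows=[
    [[0.047, 0.1346, 0, -11.5], [0.047, 0.1346, 0, -11.5], [0.047, 0.1346, 0, -11.5], [0.047, 0.1346, 0, -11.5], [0.047, 0.1346, 0, -11.5], [0.047, 0.1346, 0, -11.5], [0.047, 0.1346, 0, -11.5], [0.047, 0.1346, 0, -11.5], [0.047, 0.1346, 0, -11.5]],
  ],
  grip=0.055,
)

```text
clock: 18.13
position: [0.4677, 0.0997, 0.0805]
tool_rot: [-3.141, -0.0, -2.768]
force: [0.2, 0.7, -0.4]
grip_width: 0.0553
finger_force: 0.0
```

Call:
carry_out(
  rows=[
    [[0, 0, 0.015, 0], [0, 0, 0.03, 0], [0, 0, 0.045, 0], [0, 0, 0.055, 0], [0, 0, 0.062, 0], [0, 0, 0.067, 0], [0, 0, 0.067, 0], [0, 0, 0.067, 0]],
  ],
)

```text
clock: 18.8
position: [0.4676, 0.1006, 0.014]
tool_rot: [-3.142, 0.0, -2.766]
force: [-0.2, -0.1, 0.6]
grip_width: 0.0552
finger_force: 0.0
```

```bash
python3 go.py 467.4,102.6,13,201.5
```

```text
t 18.8 at [467.6 100.6  14. ] yaw -158.5 rpy [-3.142  0.    -2.766] q [-0.26  0.67 -0.11  2.11  0.18  0.37  1.44] w 0.055178170717240356 ff 0.0
shift [-0.0006, 0.0019, 0.001] 0.0
```

Call:
carry_out(
  rows=[
    [[0, 0, 0, 0], [0, 0, 0, 0], [0, 0, 0, 0], [0, 0, 0, 0], [0, 0, 0, 0], [0, 0, 0, 0], [0, 0, -0.002, 0], [-0.001, 0.0018, -0.002, 0], [-0.001, 0.0018, -0.002, 0], [-0.001, 0.0018, -0.001, 0], [-0.001, 0.0018, 0.0003, 0], [-0.001, 0.0018, 0.0003, 0]],
  ],
  grip=0.02,
  grip_force=30,
)

```text
clock: 19.8
position: [0.468, 0.1029, 0.0139]
tool_rot: [-3.142, 0.001, -2.766]
force: [-2.9, 1.0, 14.8]
grip_width: 0.0332
finger_force: 32.9
```

Call:
carry_out(
  rows=[
    [[0, 0, 0, 0], [0, 0, 0, 0], [0, 0, 0, 0], [0, 0, 0, 0], [0, 0, -0.02, 0], [0, 0, -0.05, 0], [0, 0, -0.085, 0], [0, 0, -0.085, 0], [0, 0, -0.085, 0], [0, 0, -0.085, 0]],
  ],
  grip=0.06,
)

```text
clock: 20.63
position: [0.4677, 0.1026, 0.0984]
tool_rot: [-3.142, 0.0, -2.766]
force: [0.3, -0.4, -0.0]
grip_width: 0.0601
finger_force: 0.0
```

```bash
python3 go.py 482.2,207.7,100,190 482.2,207.7,22,190
```

```text
t 20.63 at [467.7 102.6  98.4] yaw -158.5 rpy [-3.142  0.    -2.766] q [-0.22  0.5  -0.15  2.08  0.14  0.56  1.47] w 0.06011734685768794 ff 0.0
shift [-0.0521, 0.0925, -0.0016] 11.5
shift [0.0, 0.0, 0.078] -0.0
```

Call:
carry_out(
  rows=[
    [[-0.052, 0.0925, -0.01, 11.5], [-0.052, 0.0925, -0.01, 11.5], [-0.052, 0.0925, -0.01, 11.5], [-0.052, 0.0925, -0.01, 11.5], [-0.052, 0.0925, -0.01, 11.5], [-0.052, 0.0925, -0.01, 11.5], [-0.052, 0.0925, -0.01, 11.5], [-0.052, 0.0925, -0.01, 11.5], [-0.052, 0.0925, -0.01, 11.5]],
  ],
)

```text
clock: 21.38
position: [0.4822, 0.207, 0.1083]
tool_rot: [-3.141, -0.0, -2.968]
force: [0.3, 1.0, -0.7]
grip_width: 0.0599
finger_force: 0.0
```

```bash
python3 go.py 482.3,207.8,22,190; python3 - <<'E'
from fit import *
p=shot('top'); s,v=chans(p)
for d in (.0015,.003):
  print('cap',fit(p,v,[.048],(.5376,-.0257),0,.026,-1,d,250)); print('big',fit(p,s,[.088],(.5376,-.0257),0,.006,-1,d,250))
  print('block',fit(p,v,[.066,.034],(.467,.1),20,.024,-1,d,250))
  print('small',fit(p,s,[.064],(.446,.328),0,.006,-1,d,250)); print('box',fit(p,v,[.04,.04],(.4505,.322),8,.026,-1,d,250))
c=cv2.cvtColor(p['pixels'],cv2.COLOR_RGB2BGR)[160:265,145:395]
cv2.imwrite('pics/t5c.png',cv2.resize(c,None,fx=3.2,fy=3.2,interpolation=cv2.INTER_CUBIC))
E
```

```text
t 21.38 at [482.2 207.  108.3] yaw -170.0 rpy [-3.141 -0.    -2.968] q [-0.45  0.54 -0.09  1.96  0.08  0.64  1.15] w 0.059920491894181124 ff 0.0
shift [-0.0002, 0.0008, 0.0863] -0.0
cap (array([ 5.386e+02, -2.430e+01,  5.000e-01]), np.float64(118.9))
big (array([537.7, -25.8,  -3.7]), np.float64(43.9))
block (array([466. , 100.5,  22.3]), np.float64(71.6))
small (array([449.8, 334.6,   1.1]), np.float64(1.5))
box (array([458.4, 321.7,   3. ]), np.float64(1.3))
cap (array([538.6, -24.2,   5.7]), np.float64(160.4))
big (array([537.7, -25.9,   4.9]), np.float64(55.3))
block (array([466.7, 100.7,  21.4]), np.float64(125.8))
small (array([441.5, 338.3,   8.2]), np.float64(1.9))
box (array([444. , 335.6,  19.5]), np.float64(1.0))
```

View pics/t5c.png

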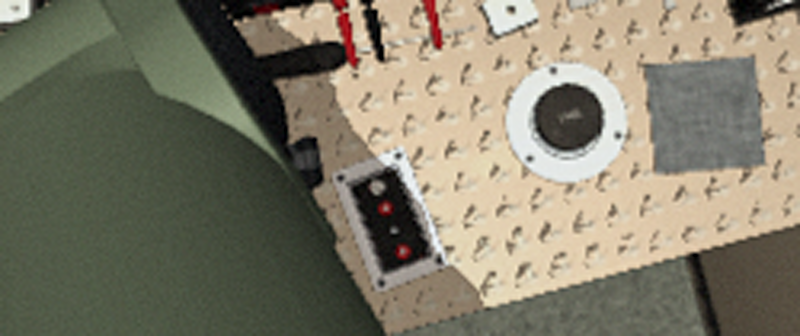

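Call:
carry_out(
  rows=[
    [[0, 0, 0.02, 0], [0, 0, 0.04, 0], [0, 0, 0.055, 0], [0, 0, 0.07, 0], [0, 0, 0.08, 0], [0, 0, 0.086, 0], [0, 0, 0.086, 0], [0, 0, 0.086, 0]],
  ],
)

```text
clock: 22.1
position: [0.4823, 0.2078, 0.0228]
tool_rot: [-3.142, 0.0, -2.967]
force: [0.4, -0.2, 0.1]
grip_width: 0.0599
finger_force: 0.0
```

Call:
carry_out(
  rows=[
    [[0, 0, 0, 0], [0, 0, 0, 0], [0, 0, 0, 0], [0, 0, 0, 0], [0, 0, 0, 0], [0, 0, 0, 0], [0, 0, 0, 0], [0, 0, 0, 0]],
  ],
  grip=0.02,
  grip_force=30,
)

```text
clock: 22.77
position: [0.4826, 0.208, 0.0232]
tool_rot: [3.141, 0.001, -2.967]
force: [-0.7, -1.2, 7.3]
grip_width: 0.0292
finger_force: 29.2
```

```bash
python3 go.py 482.3,207.5,120,190 543,-126,120,190 543,-126,20,190
```

```text
t 22.77 at [482.6 208.   23.2] yaw -170.0 rpy [ 3.141e+00  1.000e-03 -2.967e+00] q [-0.47  0.69 -0.07  1.99  0.11  0.46  1.13] w 0.029177539250047218 ff 29.213619469965124
shift [0.0004, -0.0004, -0.0968] 0.0
shift [-0.0019, -0.339, 0.0] -0.0
shift [0.0, 0.0, 0.1] -0.0
```

Call:
carry_out(
  rows=[
    [[0, 0, -0.03, 0], [0, 0, -0.06, 0], [-0.0002, -0.03, -0.075, 0], [-0.0004, -0.07, -0.08, 0], [-0.0006, -0.11, -0.08, 0], [-0.0008, -0.15, -0.08, 0], [-0.001, -0.19, -0.08, 0], [-0.0012, -0.23, -0.08, 0], [-0.0014, -0.27, -0.08, 0], [-0.0016, -0.31, -0.08, 0], [-0.0018, -0.339, -0.08, 0], [-0.0018, -0.339, -0.08, 0]],
  ],
)

```text
clock: 23.77
position: [0.5431, -0.1327, 0.1028]
tool_rot: [-3.139, 0.0, -2.974]
force: [-1.6, -0.4, -0.9]
grip_width: 0.0293
finger_force: 30.0
```

Call:
carry_out(
  rows=[
    [[0, 0, 0, 0], [0, 0, 0.02, 0], [0, 0, 0.04, 0], [0, 0, 0.055, 0], [0, 0, 0.067, 0], [0, 0, 0.076, 0], [0, 0, 0.08, 0], [0, 0, 0.08, 0], [0, 0, 0.08, 0]],
  ],
)

```text
clock: 24.52
position: [0.5432, -0.1255, 0.0229]
tool_rot: [-3.141, 0.0, -2.966]
force: [0.2, 0.9, -0.3]
grip_width: 0.0293
finger_force: 30.0
```

```bash
python3 go.py 543,-126,20,190
```

```text
t 24.52 at [ 543.2 -125.5   22.9] yaw -170.0 rpy [-3.141  0.    -2.966] q [ 0.19  0.72 -0.09  1.91  0.12  0.52  1.76] w 0.029302383519353003 ff 29.971053027820744
shift [0.0003, -0.0005, 0.0029] 0.0
```

Call:
carry_out(
  rows=[
    [[0, 0, 0.002, 0], [0, 0, 0.003, 0], [0, 0, 0.0033, 0], [0, 0, 0.0033, 0]],
  ],
)

```text
clock: 24.85
position: [0.5435, -0.1258, 0.0201]
tool_rot: [-3.141, 0.001, -2.967]
force: [-2.3, 0.4, 10.6]
grip_width: 0.0293
finger_force: 31.1
```

Call:
carry_out(
  rows=[
    [[0, 0, 0, 0], [0, 0, 0, 0], [0, 0, 0, 0], [0, 0, 0, 0], [0, 0, -0.02, 0], [0, 0, -0.05, 0], [0, 0, -0.085, 0], [0, 0, -0.085, 0], [0, 0, -0.085, 0], [0, 0, -0.085, 0]],
  ],
  grip=0.06,
)

```text
clock: 25.68
position: [0.5428, -0.1257, 0.1041]
tool_rot: [-3.142, -0.0, -2.967]
force: [-0.9, 0.0, -0.3]
grip_width: 0.06
finger_force: 0.0
```

```bash
python3 go.py 537.7,-24.2,100,190 537.7,-24.2,13,190
```

```text
t 25.68 at [ 542.8 -125.7  104.1] yaw -170.0 rpy [-3.142 -0.    -2.967] q [ 0.2   0.59 -0.11  1.88  0.1   0.68  1.78] w 0.05999538557752004 ff 0.0
shift [-0.0126, 0.1009, 0.0041] 0.0
shift [0.0, 0.0, 0.087] -0.0
```

Call:
carry_out(
  rows=[
    [[-0.005, 0.035, 0, 0], [-0.01, 0.07, 0, 0], [-0.0126, 0.101, 0, 0], [-0.0126, 0.101, 0, 0], [-0.0126, 0.101, 0, 0], [-0.0126, 0.101, 0.02, 0], [-0.0126, 0.101, 0.045, 0], [-0.0126, 0.101, 0.065, 0], [-0.0126, 0.101, 0.08, 0], [-0.0126, 0.101, 0.088, 0], [-0.0126, 0.101, 0.091, 0], [-0.0126, 0.101, 0.091, 0]],
  ],
  grip=0.068,
)

```text
clock: 26.68
position: [0.5374, -0.0246, 0.0126]
tool_rot: [-3.142, -0.001, -2.967]
force: [-0.1, -0.6, 0.5]
grip_width: 0.0682
finger_force: 0.0
```

Call:
carry_out(
  rows=[
    [[0, 0, 0, 0], [0, 0, 0, 0], [0, 0, 0, 0], [0, 0, 0, 0], [0, 0, 0, 0], [0, 0, 0, 0], [0, 0, 0, 0], [0, 0, -0.002, 0], [0.0011, -0.0014, -0.002, 0], [0.0011, -0.0014, -0.001, 0], [0.0011, -0.0014, 0.0003, 0], [0.0011, -0.0014, 0.0003, 0]],
  ],
  grip=0.03,
)

```text
clock: 27.68
position: [0.5374, -0.0259, 0.0135]
tool_rot: [-3.141, 0.001, -2.967]
force: [-1.1, -1.8, 13.9]
grip_width: 0.0464
finger_force: 33.5
```

Call:
carry_out(
  rows=[
    [[0, 0, 0, 0], [0, 0, 0, 0], [0, 0, 0, 0], [0, 0, 0, 0], [0, 0, -0.02, 0], [0, 0, -0.05, 0], [0, 0, -0.085, 0], [0, 0, -0.085, 0], [0, 0, -0.085, 0], [0, 0, -0.085, 0]],
  ],
  grip=0.07,
)

```text
clock: 28.52
position: [0.5368, -0.0257, 0.0978]
tool_rot: [-3.142, 0.0, -2.967]
force: [-1.5, 0.7, -1.6]
grip_width: 0.07
finger_force: 0.0
```

```bash
python3 go.py 450.4,323,95,188 450.4,323,12,188; python3 - <<'E'
from fit import *
p=shot('top'); s,v=chans(p)
for d in (.0015,.003):
  print('block',fit(p,v,[.066,.034],(.467,.1),20,.024,-1,d,250))
  print('small',fit(p,s,[.064],(.446,.328),0,.006,-1,d,250)); print('box',fit(p,v,[.04,.04],(.4505,.322),8,.026,-1,d,250))
  print('sq',fit(p,s,[.068,.068],(.481,.206),27,.006,-1,d,250))
E
```

```text
t 28.52 at [536.8 -25.7  97.8] yaw -170.0 rpy [-3.142  0.    -2.967] q [ 0.02  0.57 -0.11  1.94  0.1   0.64  1.59] w 0.07003299520922535 ff 0.0
shift [0.0244, 0.3584, 0.0028] 2.0
shift [0.0, 0.0, 0.083] -0.0
block (array([466.6, 100.8,  22.9]), np.float64(106.0))
small (array([446.6, 328.4,  -2.1]), np.float64(41.1))
box (array([450.5, 322.6,   8.4]), np.float64(82.6))
sq (array([481.8, 204.9,  25.6]), np.float64(40.7))
block (array([466.8, 100.8,  21.6]), np.float64(171.4))
small (array([446.6, 328.2,   3.2]), np.float64(51.0))
box (array([450.4, 322. ,   9.1]), np.float64(118.4))
sq (array([481.9, 204.4,  25.7]), np.float64(47.5))
```

```bash
python3 - <<'E'
from fit import *
p=shot('top'); s2,v2,im=masks(p)
for a,b in ((70,130),(60,140)): hull(p,'lid',.026,(v2>a)&(v2<b),(.451,.324),.031)
s,v=chans(p); m=((v>65)&(v<135)).astype(float)*100
m=cv2.GaussianBlur(m,(0,0),.7)
print(fit(p,m,[.04,.04],(.451,.324),8,.026,1,.002,250))
print([[int(v[r,c]) for c in range(152,182)] for r in (228,234,240)])
u=proj(p,[[.451,.342,.026],[.451,.304,.026],[.4465,.3605,.006],[.4465,.2965,.006]]);print(u.round(1).tolist())
E
```

```text
lid rect [0.4501 0.3257] [0.042 0.039] 6.7 circ [0.4494 0.3264] 0.0274
lid rect [0.4507 0.3239] [0.044 0.041] 4.7 circ [0.4505 0.3239] 0.0297
(array([450.1, 325.2,   9.5]), np.float64(55.6))
[[206, 206, 202, 184, 162, 151, 130, 111, 109, 108, 104, 106, 109, 101, 105, 104, 109, 106, 103, 110, 85, 38, 39, 215, 194, 189, 214, 219, 220, 217], [198, 215, 216, 225, 157, 107, 109, 110, 108, 106, 110, 107, 108, 103, 109, 107, 106, 109, 109, 105, 112, 75, 22, 38, 206, 222, 224, 167, 121, 196], [214, 220, 216, 218, 226, 146, 105, 104, 105, 105, 108, 106, 108, 112, 112, 104, 103, 105, 104, 106, 108, 109, 62, 6, 23, 46, 208, 162, 151, 210]]
[[157.3, 235.1], [174.6, 235.1], [151.5, 237.3], [180.0, 237.3]]
```

```bash
python3 go.py 450.2,326.5,95,188.5 450.2,326.5,12,188.5
```

```text
t 28.62 at [536.4 -25.6  97. ] yaw -170.0 rpy [ 3.141e+00 -2.000e-03 -2.967e+00] q [ 0.02  0.57 -0.11  1.94  0.1   0.64  1.59] w 0.07003218172829546 ff 0.0
shift [0.0235, 0.3618, 0.002] 1.5
shift [0.0, 0.0, 0.083] -0.0
```

Call:
carry_out(
  rows=[
    [[0.023, 0.362, 0, 1.5], [0.023, 0.362, 0, 1.5], [0.023, 0.362, 0, 1.5], [0.023, 0.362, 0, 1.5], [0.023, 0.362, 0, 1.5], [0.023, 0.362, 0, 1.5], [0.023, 0.362, 0, 1.5], [0.023, 0.362, 0, 1.5], [0.023, 0.362, 0, 1.5], [0.023, 0.362, 0, 1.5], [0.023, 0.362, 0, 1.5], [0.023, 0.362, 0, 1.5]],
  ],
)

```text
clock: 29.62
position: [0.4511, 0.3259, 0.097]
tool_rot: [-3.14, -0.001, -2.993]
force: [0.7, -0.5, 0.0]
grip_width: 0.0699
finger_force: 0.0
```

```bash
python3 go.py 450.2,326.5,13,188.5; python3 - <<'E'
from fit import *
p=shot('top','t6.png'); s,v=chans(p)
for d in (.0015,.003):
  print('cap',fit(p,v,[.048],(.5376,-.0257),0,.026,-1,d,250)); print('big',fit(p,s,[.088],(.5376,-.0257),0,.006,-1,d,250))
print('tube',fit(p,v,[.031],(.543,-.127),0,.055,-1,.0015,250))
E
```

```text
t 29.62 at [451.1 325.9  97. ] yaw -171.5 rpy [-3.140e+00 -1.000e-03 -2.993e+00] q [-0.68  0.6  -0.08  1.89  0.07  0.66  0.92] w 0.06993328939272231 ff 0.0
shift [0.0008, 0.0007, 0.084] 0.0
cap (array([537. , -26.1,   2.7]), np.float64(120.6))
big (array([537.7, -25.8,   5.3]), np.float64(43.9))
cap (array([537.2, -26.1,   5.5]), np.float64(157.9))
big (array([537.7, -25.9,   4.9]), np.float64(55.2))
tube (array([ 539.4, -116.1,   -6.7]), np.float64(43.6))
```

Call:
carry_out(
  rows=[
    [[0, 0, 0.02, 0], [0, 0, 0.04, 0], [0, 0, 0.055, 0], [0, 0, 0.068, 0], [0, 0, 0.078, 0], [0, 0, 0.084, 0], [0, 0, 0.084, 0], [0, 0, 0.084, 0]],
  ],
)

```text
clock: 30.33
position: [0.4515, 0.3265, 0.0141]
tool_rot: [-3.141, -0.0, -2.993]
force: [-0.1, -0.7, 0.7]
grip_width: 0.0702
finger_force: 0.0
```

Call:
carry_out(
  rows=[
    [[0, 0, 0, 0], [0, 0, 0, 0], [0, 0, 0, 0], [0, 0, 0, 0], [0, 0, 0, 0], [0, 0, 0, 0], [0, 0, 0, 0], [0, 0, 0, 0]],
  ],
  grip=0.03,
  grip_force=30,
)

```text
clock: 31.0
position: [0.4516, 0.3271, 0.0147]
tool_rot: [3.141, 0.001, -2.993]
force: [-1.5, -1.5, 7.5]
grip_width: 0.039
finger_force: 29.8
```

```bash
python3 go.py 450.2,326.5,85,188.5 481.8,206.7,85,205.6 481.8,206.7,14,205.6
```

```text
t 31.0 at [451.6 327.1  14.7] yaw -171.5 rpy [ 3.141e+00  1.000e-03 -2.993e+00] q [-0.69  0.73 -0.07  1.91  0.09  0.5   0.9 ] w 0.03900088018335349 ff 29.76887583732605
shift [0.0015, -0.0004, -0.0703] 0.0
shift [-0.0135, -0.1232, 0.0] -17.1
shift [0.0, 0.0, 0.071] -0.0
```

Call:
carry_out(
  rows=[
    [[0, 0, -0.02, 0], [0, 0, -0.05, 0], [0, 0, -0.065, 0], [-0.004, -0.03, -0.065, -4], [-0.007, -0.06, -0.065, -9], [-0.01, -0.09, -0.065, -14], [-0.0125, -0.115, -0.065, -17.1], [-0.0135, -0.1232, -0.065, -17.1], [-0.0135, -0.1232, -0.065, -17.1], [-0.0135, -0.1232, -0.065, -17.1], [-0.0135, -0.1232, -0.065, -17.1]],
  ],
)

```text
clock: 31.92
position: [0.4827, 0.2083, 0.0791]
tool_rot: [3.141, 0.001, -2.694]
force: [0.5, -0.2, -0.6]
grip_width: 0.0393
finger_force: 31.2
```

Call:
carry_out(
  rows=[
    [[0, 0, 0.02, 0], [0, 0, 0.04, 0], [0, 0, 0.052, 0], [0, 0, 0.06, 0], [0, 0, 0.063, 0], [0, 0, 0.064, 0], [0, 0, 0.065, 0], [0, 0, 0.066, 0]],
  ],
)

```text
clock: 32.58
position: [0.4827, 0.2076, 0.0145]
tool_rot: [3.142, 0.0, -2.694]
force: [-15.9, -3.7, 55.9]
grip_width: 0.039
finger_force: 37.3
```

```bash
python3 go.py 483.2,207.3,14.7,205.6
```

```text
t 32.58 at [482.7 207.6  14.5] yaw -154.4 rpy [ 3.142  0.    -2.694] q [-0.42  0.71 -0.14  1.99  0.2   0.46  1.31] w 0.0390467074884393 ff 37.271520495414734
shift [-0.0003, -0.0004, -0.0002] 0.0
```

Call:
carry_out(
  rows=[
    [[0, 0, -0.0015, 0], [0, 0, -0.0015, 0]],
  ],
)

```text
clock: 32.75
position: [0.4834, 0.2075, 0.0155]
tool_rot: [3.142, 0.002, -2.694]
force: [-0.4, 0.6, -0.5]
grip_width: 0.0396
finger_force: 31.2
```

Call:
carry_out(
  rows=[
    [[0, 0, 0, 0], [0, 0, 0, 0], [0, 0, 0, 0], [0, 0, 0, 0], [0, 0, -0.02, 0], [0, 0, -0.05, 0], [0, 0, -0.085, 0], [0, 0, -0.085, 0], [0, 0, -0.085, 0], [0, 0, -0.085, 0]],
  ],
  grip=0.065,
)

```text
clock: 33.58
position: [0.4828, 0.2069, 0.0993]
tool_rot: [-3.142, 0.0, -2.695]
force: [-0.3, 0.2, -0.1]
grip_width: 0.065
finger_force: 0.0
```

```bash
python3 go.py 543,-125.7,110,190 543,-125.7,20,190
```

```text
t 33.58 at [482.8 206.9  99.3] yaw -154.4 rpy [-3.142  0.    -2.695] q [-0.38  0.56 -0.18  1.96  0.16  0.63  1.35] w 0.06496854524808328 ff 0.0
shift [0.0895, -0.3259, -0.0107] 15.6
shift [0.0, 0.0, 0.09] -0.0
```

Call:
carry_out(
  rows=[
    [[0.062, -0.226, -0.01, 15.6], [0.062, -0.226, -0.01, 15.6], [0.062, -0.226, -0.01, 15.6], [0.062, -0.226, -0.01, 15.6], [0.062, -0.226, -0.01, 15.6], [0.062, -0.226, -0.01, 15.6], [0.062, -0.226, -0.01, 15.6], [0.062, -0.226, -0.01, 15.6], [0.062, -0.226, -0.01, 15.6]],
  ],
)

```text
clock: 34.33
position: [0.5242, -0.023, 0.1085]
tool_rot: [3.141, -0.002, -2.966]
force: [-0.7, 1.2, 0.1]
grip_width: 0.0649
finger_force: 0.0
```

```bash
python3 - <<'E'
from fit import *
p=shot('top'); s,v=chans(p)
a=cv2.cvtColor(p['pixels'],cv2.COLOR_RGB2BGR)[160:265,145:395]
s2,v2,im=masks(p)
for t in ((70,130),(60,140)): hull(p,'lid',.026,(v2>t[0])&(v2<t[1]),(.4818,.2046),.031)
m=cv2.GaussianBlur(((v>65)&(v<135)).astype(float)*100,(0,0),.7)
print('lid',fit(p,m,[.04,.04],(.482,.205),25,.026,1,.002,250))
print('sq',fit(p,s,[.068,.068],(.481,.206),27,.006,-1,.003,250)); print('small',fit(p,s,[.064],(.446,.328),0,.006,-1,.003,250))
q=shot('scene')
b=cv2.cvtColor(q['pixels'],cv2.COLOR_RGB2BGR)[160:265,200:450]
cv2.imwrite('pics/t7.png',cv2.resize(np.vstack([a,b]),None,fx=2.85,fy=2.85,interpolation=cv2.INTER_CUBIC))
for r in bot.spot_point(q,'lens_tube_center'): print(r['position'],r['conf'],ray(q,r['position'],.029))
print(proj(q,[.543,-.126,.055]))
E
python3 go.py 543,-125.7,110,190
```

```text
lid rect [0.4812 0.2039] [0.042 0.041] 21.7 circ [0.4805 0.2043] 0.0267
lid rect [0.4814 0.203 ] [0.043 0.044] 22.8 circ [0.4802 0.204 ] 0.0276
lid (array([481.5, 203.6,  24.9]), np.float64(62.0))
sq (array([481.8, 204.5,  25.5]), np.float64(47.3))
small (array([446.4, 328.4,   6.3]), np.float64(51.6))
[313.7, 180.0] 0.81 [ 0.53326698 -0.11511783  0.029     ]
[[312.66997362 167.71876872]]
t 34.48 at [524.5 -22.3 109. ] yaw -169.9 rpy [ 3.141e+00 -1.000e-03 -2.965e+00] q [ 0.02  0.54 -0.12  1.96  0.1   0.65  1.58] w 0.06536483671024729 ff 0.0
shift [-0.0, -0.1051, -0.001] 0.1
```

View pics/t7.png

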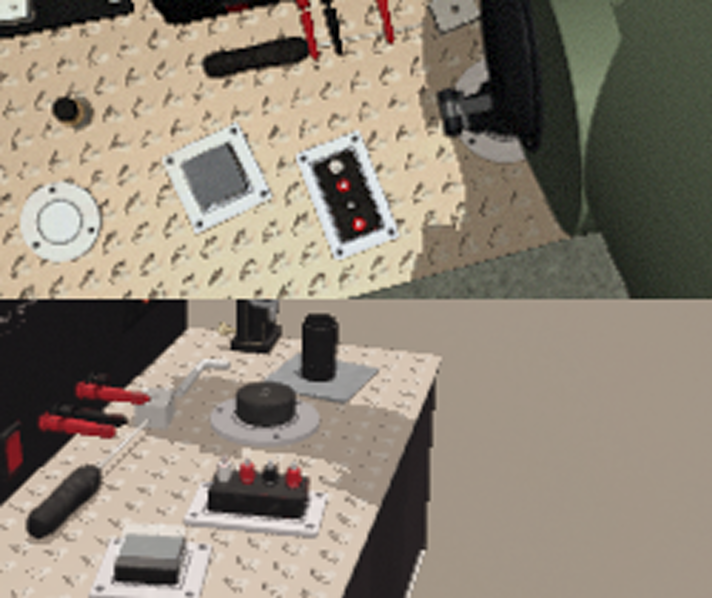

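Call:
carry_out(
  rows=[
    [[0, -0.035, 0, 0], [0, -0.07, 0, 0], [0, -0.103, 0, 0], [0, -0.103, 0, 0], [0, -0.103, 0, 0], [0, -0.103, 0, 0], [0, -0.103, 0, 0]],
  ],
)

```text
clock: 35.07
position: [0.5427, -0.1233, 0.1093]
tool_rot: [3.141, -0.0, -2.964]
force: [0.5, -0.0, 0.2]
grip_width: 0.065
finger_force: 0.0
```

```bash
python3 go.py 543.3,-125.7,21,190
```

```text
t 35.07 at [ 542.7 -123.3  109.3] yaw -169.9 rpy [ 3.141 -0.    -2.964] q [ 0.2   0.58 -0.12  1.88  0.1   0.69  1.77] w 0.06503733621109553 ff 0.0
shift [-0.0002, -0.0024, 0.0883] 0.1
```

Call:
carry_out(
  rows=[
    [[0, -0.002, 0.02, 0], [0, -0.002, 0.04, 0], [0, -0.002, 0.06, 0], [0, -0.002, 0.074, 0], [0, -0.002, 0.083, 0], [0, -0.002, 0.088, 0], [0, -0.002, 0.088, 0], [0, -0.002, 0.088, 0]],
  ],
)

```text
clock: 35.73
position: [0.5433, -0.1266, 0.0219]
tool_rot: [-3.142, 0.0, -2.966]
force: [0.6, -0.8, 0.7]
grip_width: 0.0653
finger_force: 0.0
```

Call:
carry_out(
  rows=[
    [[0, 0, 0, 0], [0, 0, 0, 0], [0, 0, 0, 0], [0, 0, 0, 0], [0, 0, 0, 0], [0, 0, 0, 0], [0, 0, 0, 0], [0, 0, 0, 0]],
  ],
  grip=0.02,
  grip_force=30,
)

```text
clock: 36.4
position: [0.5434, -0.1271, 0.022]
tool_rot: [-3.141, 0.001, -2.967]
force: [-0.5, -0.4, 6.5]
grip_width: 0.0296
finger_force: 29.4
```

```bash
python3 go.py 543.3,-125.7,100,190 446.8,330.8,100,190 446.8,330.8,24,190
```

```text
t 36.4 at [ 543.4 -127.1   22. ] yaw -170.0 rpy [-3.141e+00  1.000e-03 -2.967e+00] q [ 0.19  0.72 -0.1   1.91  0.13  0.52  1.75] w 0.029640541878264745 ff 29.374761183244118
shift [-0.0001, 0.0014, -0.078] 0.0
shift [0.0158, 0.4663, 0.0] -0.0
shift [0.0, 0.0, 0.076] -0.0
```

Call:
carry_out(
  rows=[
    [[0, 0, -0.03, 0], [0, 0, -0.06, 0], [0, 0.03, -0.08, 0], [0.002, 0.07, -0.08, 0], [0.004, 0.11, -0.08, 0], [0.005, 0.15, -0.08, 0], [0.007, 0.19, -0.08, 0], [0.008, 0.23, -0.08, 0], [0.009, 0.27, -0.08, 0], [0.01, 0.31, -0.08, 0], [0.012, 0.35, -0.08, 0], [0.0125, 0.37, -0.08, 0]],
  ],
)

```text
clock: 37.4
position: [0.4646, 0.2403, 0.1017]
tool_rot: [3.14, 0.0, -2.963]
force: [-0.7, 0.8, -0.4]
grip_width: 0.0289
finger_force: 30.0
```

Call:
carry_out(
  rows=[
    [[0.001, 0.04, 0, 0], [0.002, 0.075, 0, 0], [0.003, 0.098, 0, 0], [0.003, 0.098, 0, 0], [0.003, 0.098, 0, 0], [0.003, 0.098, 0, 0]],
  ],
)

```text
clock: 37.9
position: [0.4465, 0.3303, 0.1014]
tool_rot: [-3.141, -0.0, -2.967]
force: [-0.5, 0.4, -0.1]
grip_width: 0.0293
finger_force: 30.0
```

```bash
python3 go.py 446.9,330.6,26,190
```

```text
t 37.9 at [446.5 330.3 101.4] yaw -170.0 rpy [-3.141 -0.    -2.967] q [-0.68  0.59 -0.1   1.89  0.09  0.67  0.92] w 0.029295551028449107 ff 29.99699733036323
shift [-0.0005, 0.0002, 0.0754] -0.0
```

Call:
carry_out(
  rows=[
    [[0, 0, 0.02, 0], [0, 0, 0.04, 0], [0, 0, 0.055, 0], [0, 0, 0.066, 0], [0, 0, 0.072, 0], [0, 0, 0.075, 0], [0, 0, 0.0755, 0], [0, 0, 0.0755, 0]],
  ],
)

```text
clock: 38.57
position: [0.4466, 0.3312, 0.0264]
tool_rot: [3.141, 0.001, -2.967]
force: [0.4, 0.1, -0.2]
grip_width: 0.0294
finger_force: 30.0
```

```bash
python3 go.py 446.9,330.6,25,190
```

```text
t 38.57 at [446.6 331.2  26.4] yaw -170.0 rpy [ 3.141e+00  1.000e-03 -2.967e+00] q [-0.69  0.71 -0.08  1.91  0.11  0.52  0.9 ] w 0.029384995701240906 ff 29.99360334620178
shift [-0.0002, -0.0006, 0.0014] 0.0
```

Lower, release, lift and back away over the mat side for a final look.

Call:
carry_out(
  rows=[
    [[0, -0.0004, 0.001, 0], [0, -0.0004, 0.0015, 0], [0, -0.0004, 0.0015, 0]],
  ],
)

```text
clock: 38.82
position: [0.4468, 0.331, 0.025]
tool_rot: [3.141, 0.001, -2.967]
force: [0.4, 0.1, 5.7]
grip_width: 0.0296
finger_force: 30.6
```

Call:
carry_out(
  rows=[
    [[0, 0, 0, 0], [0, 0, 0, 0], [0, 0, 0, 0], [0, 0, 0, 0], [0, 0, -0.02, 0], [0, 0, -0.05, 0], [0, 0, -0.085, 0], [0, 0, -0.12, 0], [0, 0, -0.12, 0], [0, 0, -0.12, 0]],
  ],
  grip=0.06,
)

```text
clock: 39.65
position: [0.4472, 0.3314, 0.1463]
tool_rot: [3.14, 0.003, -2.967]
force: [0.3, 0.2, -1.2]
grip_width: 0.0601
finger_force: 0.0
```

Call:
carry_out(
  rows=[
    [[0.01, -0.04, 0, 0], [0.02, -0.08, 0, 0], [0.03, -0.12, 0, 0], [0.03, -0.16, 0, 0], [0.03, -0.2, 0, 0], [0.03, -0.24, 0, 0], [0.03, -0.28, 0, 0], [0.03, -0.32, 0, 0], [0.03, -0.36, 0, 0], [0.03, -0.4, 0, 0], [0.03, -0.4, 0, 0], [0.03, -0.4, 0, 0]],
  ],
)

```text
clock: 40.65
position: [0.4858, -0.0706, 0.1434]
tool_rot: [-3.141, -0.002, -2.971]
force: [-0.1, 0.7, 0.5]
grip_width: 0.0597
finger_force: 0.0
```

```bash
python3 go.py; python3 - <<'E'
from fit import *
p=shot('top'); s,v=chans(p)
for d in (.0015,.003):
  print('tube',fit(p,v,[.031],(.4466,.3284),0,.058,-1,d,250),'small',fit(p,s,[.064],(.446,.328),0,.006,-1,d,250))
  print('block',fit(p,v,[.066,.034],(.467,.1),20,.024,-1,d,250),'obl',fit(p,s,[.092,.056],(.467,.101),21,.006,-1,d,250))
a=cv2.cvtColor(p['pixels'],cv2.COLOR_RGB2BGR)[160:265,145:395]
q=shot('scene')
b=cv2.cvtColor(q['pixels'],cv2.COLOR_RGB2BGR)[160:330,150:400]
cv2.imwrite('pics/t8.png',cv2.resize(np.vstack([a,b]),None,fx=2.15,fy=2.15,interpolation=cv2.INTER_CUBIC))
E
```

```text
t 40.65 at [485.8 -70.6 143.4] yaw -170.2 rpy [-3.141e+00 -2.000e-03 -2.971e+00] q [ 0.07  0.44 -0.07  2.03  0.05  0.68  1.72] w 0.05973484696353011 ff 0.0
tube (array([448.4, 327.4,   1. ]), np.float64(90.4)) small (array([446.6, 328.4,   0. ]), np.float64(40.6))
block (array([466.6, 100.8,  22.9]), np.float64(104.0)) obl (array([467.8, 100.9,  21.3]), np.float64(40.0))
tube (array([448.5, 326.7,   3.2]), np.float64(124.5)) small (array([446.7, 328.7,   5.3]), np.float64(50.1))
block (array([466.8, 100.8,  21.6]), np.float64(169.3)) obl (array([467.8, 100.7,  22.1]), np.float64(45.7))
```

View pics/t8.png

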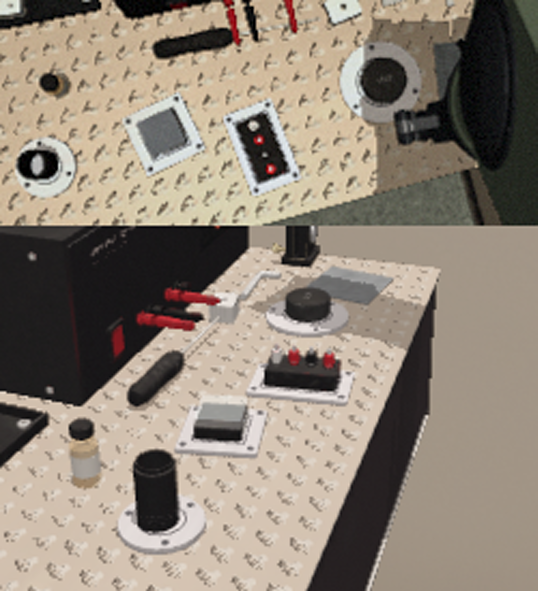

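```bash
cat > tube.py <<'E'
from fit import *
def tubefit(p,c0,thr=75):
    s2,v2,im=masks(p); t=np.linspace(0,2*np.pi,60); C=np.c_[np.cos(t),np.sin(t)]*.0155
    dark=(v2<thr).astype(np.uint8)
    def mask(x,y,g=1):
        P=np.vstack([np.c_[C*g+[x,y],np.full(60,z)] for z in (.006,.058)])
        u=(proj(p,P)+.5)*S-.5; m=np.zeros(dark.shape,np.uint8)
        cv2.fillConvexPoly(m,cv2.convexHull(u.round().astype(np.int32)),1); return m
    roi=mask(*c0,2.2)
    dark&=roi; n=max(cv2.findContours(dark,0,1)[0],key=cv2.contourArea); dark=cv2.drawContours(np.zeros_like(dark),[n],-1,1,-1)
    b=max(((lambda m:((m&dark).sum()/(m|dark).sum(),x,y))(mask(x,y)) for x in c0[0]+np.arange(-5,5.1,.5)/1000 for y in c0[1]+np.arange(-5,5.1,.5)/1000))
    return np.round(b,4)
if __name__=='__main__':
    for n in ('top','scene'):
        p=shot(n); s,v=chans(p)
        print(n,tubefit(p,(.4475,.328)),tubefit(p,(.4475,.328),95),'plate',fit(p,s,[.064],(.446,.328),0,.006,-1,.003,250),fit(p,s,[.064],(.446,.328),0,.006,-1,.002,250))
E
python3 tube.py
```

```text
top [0.8433 0.449  0.3285] [0.8809 0.449  0.3275] plate (array([446.5, 328.6,  -7.2]), np.float64(49.8)) (array([446.7, 328.2,   3.7]), np.float64(45.9))
scene [0.8597 0.4515 0.3285] [0.8837 0.4515 0.329 ] plate (array([445.6, 331.1,   1.3]), np.float64(22.5)) (array([445.2, 331.8,   7.5]), np.float64(18.8))
```

```bash
python3 go.py 447,331,146,190
```

```text
t 40.85 at [486.2 -67.1 144. ] yaw -169.9 rpy [ 3.141e+00 -1.000e-03 -2.965e+00] q [ 0.07  0.44 -0.07  2.03  0.05  0.68  1.72] w 0.05974838999904545 ff 0.0
shift [-0.0314, 0.3988, -0.002] 0.1
```

Call:
carry_out(
  rows=[
    [[-0.003, 0.04, 0, 0], [-0.006, 0.08, 0, 0], [-0.01, 0.12, 0, 0], [-0.013, 0.16, 0, 0], [-0.016, 0.2, 0, 0], [-0.02, 0.24, 0, 0], [-0.023, 0.28, 0, 0], [-0.026, 0.32, 0, 0], [-0.03, 0.36, 0, 0], [-0.031, 0.399, 0, 0], [-0.031, 0.399, 0, 0], [-0.031, 0.399, 0, 0]],
  ],
)

```text
clock: 41.85
position: [0.4455, 0.3331, 0.1439]
tool_rot: [3.141, -0.001, -2.961]
force: [0.9, -1.3, -1.0]
grip_width: 0.0602
finger_force: 0.0
```

Call:
carry_out(
  rows=[
    [[0, 0, 0, 0], [0, 0, 0.03, 0], [0, 0, 0.06, 0], [0, 0, 0.08, 0], [0, 0, 0.1, 0], [0, 0, 0.112, 0], [0, 0, 0.119, 0], [0, 0, 0.119, 0], [0, 0, 0.119, 0]],
  ],
)

```text
clock: 42.6
position: [0.4478, 0.3299, 0.0259]
tool_rot: [3.142, 0.0, -2.967]
force: [-0.4, -0.3, 0.3]
grip_width: 0.0599
finger_force: 0.0
```

```bash
python3 go.py 447,331,25,190
```

```text
t 42.6 at [447.8 329.9  25.9] yaw -170.0 rpy [ 3.142  0.    -2.967] q [-0.68  0.71 -0.08  1.91  0.11  0.52  0.91] w 0.05989500585491628 ff 0.0
shift [0.0006, 0.0012, 0.0009] 0.0
```

Call:
carry_out(
  rows=[
    [[0, 0.001, 0, 0], [0, 0.001, 0, 0], [0, 0.001, 0, 0], [0, 0.001, 0, 0], [0, 0.001, 0, 0], [0, 0.001, 0, 0], [0, 0.001, 0, 0], [0, 0.001, -0.002, 0], [0.0023, 0.001, -0.002, 0], [0.0023, 0.001, -0.001, 0], [0.0023, 0.001, 0.0005, 0], [0.0023, 0.001, 0.0005, 0]],
  ],
  grip=0.02,
)

```text
clock: 43.6
position: [0.4453, 0.3309, 0.0258]
tool_rot: [3.141, 0.001, -2.967]
force: [-5.0, -2.9, 23.2]
grip_width: 0.0291
finger_force: 32.2
```

Call:
carry_out(
  rows=[
    [[0, 0, 0, 0], [0, 0, 0, 0], [0, 0, 0, 0], [0, 0, 0, 0], [0, 0, -0.02, 0], [0, 0, -0.05, 0], [0, 0, -0.085, 0], [0, 0, -0.12, 0], [0, 0, -0.12, 0], [0, 0, -0.12, 0]],
  ],
  grip=0.06,
)

```text
clock: 44.43
position: [0.4458, 0.3311, 0.1466]
tool_rot: [3.14, 0.003, -2.967]
force: [-1.1, 0.4, -0.4]
grip_width: 0.0598
finger_force: 0.0
```

Call:
carry_out(
  rows=[
    [[0.01, -0.04, 0, 0], [0.02, -0.08, 0, 0], [0.03, -0.12, 0, 0], [0.03, -0.16, 0, 0], [0.03, -0.2, 0, 0], [0.03, -0.24, 0, 0], [0.03, -0.28, 0, 0], [0.03, -0.32, 0, 0], [0.03, -0.36, 0, 0], [0.03, -0.4, 0, 0], [0.03, -0.4, 0, 0], [0.03, -0.4, 0, 0]],
  ],
)

```text
clock: 45.43
position: [0.4845, -0.0709, 0.1438]
tool_rot: [-3.142, -0.002, -2.971]
force: [-0.6, 1.2, 0.3]
grip_width: 0.0602
finger_force: 0.0
```

```bash
python3 tube.py; python3 - <<'E'
from h import *
a=cv2.cvtColor(shot('top')['pixels'],cv2.COLOR_RGB2BGR)[190:260,145:285]
q=shot('scene')
b=cv2.cvtColor(q['pixels'],cv2.COLOR_RGB2BGR)[240:330,150:290]
cv2.imwrite('pics/t9.png',cv2.resize(np.vstack([a,b]),None,fx=3.7,fy=3.7,interpolation=cv2.INTER_CUBIC))
E
```

```text
top [0.85   0.446  0.3265] [0.8771 0.446  0.3265] plate (array([446.6, 328.6,  -9.6]), np.float64(51.6)) (array([446.7, 328.2,   8.2]), np.float64(47.6))
scene [0.8666 0.4485 0.3265] [0.8895 0.4485 0.3285] plate (array([446. , 330.8,  -4.6]), np.float64(21.9)) (array([445.6, 331.4,   1.4]), np.float64(17.8))
```

View pics/t9.png

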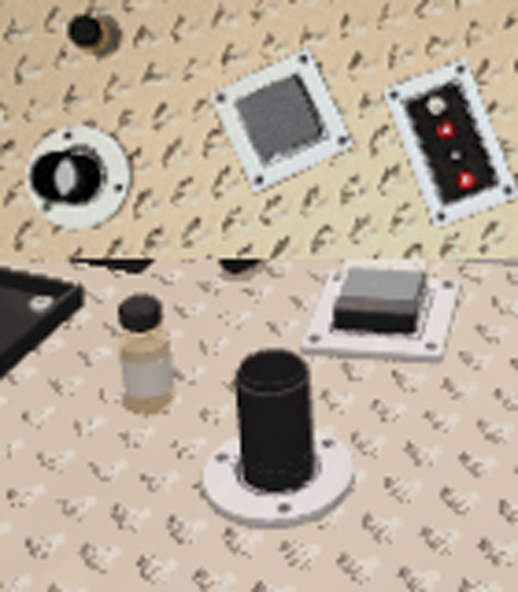

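```bash
python3 -c "
from workcell import bot
print(bot.job_done())"
```

```text
the job is handed in; nothing more can be done
None
```

I moved all four things to their own plates and handed the job in at about 46 s: in the last pictures each stood flat, within about 2 mm of its plate's centre, with box and block squared up and the vial untouched, though setting the box down briefly pressed it on its plate with about 56 N.

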